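Load the classroom herb planter and set its feed lever to the clip

TASK

Shut the planter's feed lever first and, with it shut, press every seed pod on the table fully home into a bay of its own, flush with the deck, and close each bay left over with a grey cover lying flat. Then swing the lever fully open for three seconds to fill the pipe, bring it back until its arm lies right over the red clip, and let go. Leave the jars, bottles, tin and cup where they stand.

Things in the scene. Friction and masses are not known exactly. Their poses are not given: they have to be found in the camera images.
- lever (a joint): feed lever: steel arm on the top of the planter's pump head (right end seen from the robot), turning level about an upright stem; 0 = shut, arm square to the planter and pointing to the planter's front (towards the robot); 1.57 rad = full open, arm in line with the planter and pointing away from it, to the right. It turns anticlockwise seen from above as it opens, about 1.5 N at the grip moves it, and it stays where it is left
- lever_grip (a point): centre of the lever's blue upright round grip, 18 mm across and 40 mm tall, 95 mm from the stem axis; the lever arm (9 mm thick) is under it, its top 13 mm below this point. The frame turns with the lever: its -x axis points along the arm from the stem to the grip
- pivot (a point): point on the lever's stem axis at the height of the grip's centre; turns with the planter only
- clip (a point): red index clip on the white dial plate under the lever, 60 mm from the stem axis, fixed for the run, between 17 and 46 degrees from shut; not an obstacle. Its -x axis points from the stem outwards through the clip: the lever is on the clip when its arm lies over it
- planter: white trough planter, deck 125 by 360 mm and 100 mm above the table, a grey pump head 118 by 104 mm and 112 mm tall at its right end, a thin black feed pipe along its back edge; fixed. Origin on the table under the deck's centre; x to its back, y to its left end, z up. Four square bays in a row, 84 mm apart
- bay1 (a point): centre of the mouth of bay 1 (counted from the left end), level with the deck: 49 mm square, bevelled rim, flat floor 42 mm down, sides along this frame's x and y. Spring catches 17 mm down in its front and back walls grip a pod, which does not drop home of its own weight but needs a press of up to about 8 N on its top
- bay2 (a point): centre of the mouth of bay 2 (counted from the left end), level with the deck: 49 mm square, bevelled rim, flat floor 42 mm down, sides along this frame's x and y. Spring catches 17 mm down in its front and back walls grip a pod, which does not drop home of its own weight but needs a press of up to about 8 N on its top
- bay3 (a point): centre of the mouth of bay 3 (counted from the left end), level with the deck: 49 mm square, bevelled rim, flat floor 42 mm down, sides along this frame's x and y. Spring catches 17 mm down in its front and back walls grip a pod, which does not drop home of its own weight but needs a press of up to about 8 N on its top
- bay4 (a point): centre of the mouth of bay 4 (counted from the left end), level with the deck: 49 mm square, bevelled rim, flat floor 42 mm down, sides along this frame's x and y. Spring catches 17 mm down in its front and back walls grip a pod, which does not drop home of its own weight but needs a press of up to about 8 N on its top
- pod1_mid (a point): centre of a seed pod (some pods may be missing): black plastic block 46 mm square and 42 mm tall with a white top with a green disc; straight sides in the upper 24 mm, tapering to 40 mm square at the bottom. The point is 21 mm above its underside; axes square to its sides, z up; about 80 g
- pod2_mid (a point): centre of a seed pod (some pods may be missing): black plastic block 46 mm square and 42 mm tall with a white top with a yellow disc; straight sides in the upper 24 mm, tapering to 40 mm square at the bottom. The point is 21 mm above its underside; axes square to its sides, z up; about 80 g
- pod3_mid (a point): centre of a seed pod (some pods may be missing): black plastic block 46 mm square and 42 mm tall with a white top with a blue disc; straight sides in the upper 24 mm, tapering to 40 mm square at the bottom. The point is 21 mm above its underside; axes square to its sides, z up; about 80 g
- pod4_mid (a point): centre of a seed pod (some pods may be missing): black plastic block 46 mm square and 42 mm tall with a white top with an orange disc; straight sides in the upper 24 mm, tapering to 40 mm square at the bottom. The point is 21 mm above its underside; axes square to its sides, z up; about 80 g
- cover1_mid (a point): centre of a grey cover for an unused bay: flat plate 60 mm square and 4 mm thick, under it a square spigot 44 mm wide (40 at its end) and 10 mm deep, on it a round black knob 18 mm across and 24 mm tall; 38 mm tall in all, this point 19 mm above the spigot's end (7 mm above the plate's underside) and 19 mm below the knob's top; axes square to its sides; 50 g. It drops into a bay until its plate lies on the deck
- cover2_mid (a point): centre of a grey cover for an unused bay: flat plate 60 mm square and 4 mm thick, under it a square spigot 44 mm wide (40 at its end) and 10 mm deep, on it a round black knob 18 mm across and 24 mm tall; 38 mm tall in all, this point 19 mm above the spigot's end (7 mm above the plate's underside) and 19 mm below the knob's top; axes square to its sides; 50 g. It drops into a bay until its plate lies on the deck
- spice1: bystander: amber spice jar with a red cap, 48 mm wide, 100 mm tall; origin at the centre of its underside
- spice2: bystander: second amber spice jar with a red cap, 48 mm wide, 100 mm tall; origin at the centre of its underside
- dropper: bystander: small amber dropper bottle with a blue cap, 34 mm wide, 80 mm tall; origin at the centre of its underside
- tin: bystander: brass-coloured tea tin, 84 mm wide, 150 mm tall; origin at the centre of its underside
- cup: bystander: white china cup, 86 mm wide, 75 mm tall; origin at the centre of its underside
- amber: bystander: amber bottle with a yellow cap, 64 mm wide, 140 mm tall; origin at the centre of its underside
- clipjar: bystander: clear glass jar with a steel lid, 84 mm wide, 90 mm tall; origin at the centre of its underside
Mind the look-alikes: they are no part of the job. What is shaped like the part that bears cover2_mid but purple is not meant.

How it is judged (in metres and radians):
On the way, in this order (a step that is already met when the one before it is completed fails the run):
1. the feed lever is shut (within 4 degrees) (value of joint lever below 0.07 rad), for 0.2 s.
2. with the lever still shut, every pod is flush in a bay and every other bay has a cover (x of pod1_mid in the frame of planter between -0.005 and 0.005 m and y of pod1_mid in the frame of planter between -0.15 and 0.15 m and z of pod1_mid in the frame of planter between 0.07 and 0.082 m and angle between each of pod1_mid, pod2_mid, pod3_mid, pod4_mid's own z axis and vertical below 0.1 rad and x of pod2_mid in the frame of planter between -0.005 and 0.005 m and y of pod2_mid in the frame of planter between -0.15 and 0.15 m and z of pod2_mid in the frame of planter between 0.07 and 0.082 m and x of pod3_mid in the frame of planter between -0.005 and 0.005 m and y of pod3_mid in the frame of planter between -0.15 and 0.15 m and z of pod3_mid in the frame of planter between 0.07 and 0.082 m and x of pod4_mid in the frame of planter between -0.005 and 0.005 m and y of pod4_mid in the frame of planter between -0.15 and 0.15 m and z of pod4_mid in the frame of planter between 0.07 and 0.082 m and (distance between any of pod1_mid, pod2_mid, pod3_mid, pod4_mid and bay1 below 0.0235 m or (distance between cover1_mid and bay1 below 0.0115 m and angle between cover1_mid's own z axis and vertical below 0.08 rad) or (distance between cover2_mid and bay1 below 0.0115 m and angle between cover2_mid's own z axis and vertical below 0.08 rad)) and (distance between any of pod1_mid, pod2_mid, pod3_mid, pod4_mid and bay2 below 0.0235 m or (distance between cover1_mid and bay2 below 0.0115 m and angle between cover1_mid's own z axis and vertical below 0.08 rad) or (distance between cover2_mid and bay2 below 0.0115 m and angle between cover2_mid's own z axis and vertical below 0.08 rad)) and (distance between any of pod1_mid, pod2_mid, pod3_mid, pod4_mid and bay3 below 0.0235 m or (distance between cover1_mid and bay3 below 0.0115 m and angle between cover1_mid's own z axis and vertical below 0.08 rad) or (distance between cover2_mid and bay3 below 0.0115 m and angle between cover2_mid's own z axis and vertical below 0.08 rad)) and (distance between any of pod1_mid, pod2_mid, pod3_mid, pod4_mid and bay4 below 0.0235 m or (distance between cover1_mid and bay4 below 0.0115 m and angle between cover1_mid's own z axis and vertical below 0.08 rad) or (distance between cover2_mid and bay4 below 0.0115 m and angle between cover2_mid's own z axis and vertical below 0.08 rad)) and value of joint lever below 0.09 rad), for 0.3 s.
3. the lever is swung fully open (within 5 degrees) and held there for 2 s at least (value of joint lever above 1.48 rad), for 2 s.
4. the lever is on the red clip (angle between the x axis of lever_grip and the x axis of clip, either way round below 0.07 rad), for 0.3 s.
At the end, for the whole second after the job is handed in: Every pod present stands upright in a bay, within 5 mm of its middle and at most 3 mm proud of the deck; every other bay has a cover lying flat on the deck, spigot in the bay; the lever's arm is within 4 degrees of the red clip (x of pod1_mid in the frame of planter between -0.005 and 0.005 m and y of pod1_mid in the frame of planter between -0.15 and 0.15 m and z of pod1_mid in the frame of planter between 0.07 and 0.082 m and angle between each of pod1_mid, pod2_mid, pod3_mid, pod4_mid's own z axis and vertical below 0.1 rad and x of pod2_mid in the frame of planter between -0.005 and 0.005 m and y of pod2_mid in the frame of planter between -0.15 and 0.15 m and z of pod2_mid in the frame of planter between 0.07 and 0.082 m and x of pod3_mid in the frame of planter between -0.005 and 0.005 m and y of pod3_mid in the frame of planter between -0.15 and 0.15 m and z of pod3_mid in the frame of planter between 0.07 and 0.082 m and x of pod4_mid in the frame of planter between -0.005 and 0.005 m and y of pod4_mid in the frame of planter between -0.15 and 0.15 m and z of pod4_mid in the frame of planter between 0.07 and 0.082 m and (distance between any of pod1_mid, pod2_mid, pod3_mid, pod4_mid and bay1 below 0.0235 m or (distance between cover1_mid and bay1 below 0.0115 m and angle between cover1_mid's own z axis and vertical below 0.08 rad) or (distance between cover2_mid and bay1 below 0.0115 m and angle between cover2_mid's own z axis and vertical below 0.08 rad)) and (distance between any of pod1_mid, pod2_mid, pod3_mid, pod4_mid and bay2 below 0.0235 m or (distance between cover1_mid and bay2 below 0.0115 m and angle between cover1_mid's own z axis and vertical below 0.08 rad) or (distance between cover2_mid and bay2 below 0.0115 m and angle between cover2_mid's own z axis and vertical below 0.08 rad)) and (distance between any of pod1_mid, pod2_mid, pod3_mid, pod4_mid and bay3 below 0.0235 m or (distance between cover1_mid and bay3 below 0.0115 m and angle between cover1_mid's own z axis and vertical below 0.08 rad) or (distance between cover2_mid and bay3 below 0.0115 m and angle between cover2_mid's own z axis and vertical below 0.08 rad)) and (distance between any of pod1_mid, pod2_mid, pod3_mid, pod4_mid and bay4 below 0.0235 m or (distance between cover1_mid and bay4 below 0.0115 m and angle between cover1_mid's own z axis and vertical below 0.08 rad) or (distance between cover2_mid and bay4 below 0.0115 m and angle between cover2_mid's own z axis and vertical below 0.08 rad)) and angle between the x axis of lever_grip and the x axis of clip, either way round below 0.07 rad); the robot touches nothing.
It fails at once if a jar, bottle, tin or cup is moved more than 4 cm or knocked over ((distance of spice1 from where it was at the start of the episode above 0.04 m or angle between spice1's own z axis and vertical above 0.6 rad) or (distance of spice2 from where it was at the start of the episode above 0.04 m or angle between spice2's own z axis and vertical above 0.6 rad) or (distance of dropper from where it was at the start of the episode above 0.04 m or angle between dropper's own z axis and vertical above 0.6 rad) or (distance of tin from where it was at the start of the episode above 0.04 m or angle between tin's own z axis and vertical above 0.6 rad) or (distance of cup from where it was at the start of the episode above 0.04 m or angle between cup's own z axis and vertical above 0.6 rad) or (distance of amber from where it was at the start of the episode above 0.04 m or angle between amber's own z axis and vertical above 0.6 rad) or (distance of clipjar from where it was at the start of the episode above 0.04 m or angle between clipjar's own z axis and vertical above 0.6 rad)).
Of pod1, pod2, pod3, pod4 only 2 to 4 are there at a start; the rules pass over those that are not, and their reading is None.
At some moment in a run one of pod1, pod2, pod3, pod4, cover1, cover2 may be knocked a few centimetres aside while the robot is not near it.
It also fails if it takes over 200 s, if anything falls off the work surface, if the arm or the gripper's body presses on something with over 40 N, if the wrist force passes 120 N, or if a joint passes its speed limit or range.

ROBOT

A 6-joint arm with a two-finger parallel gripper is mounted at the origin on the work surface. World frame = base frame: x ahead of the robot, y to its left, z up, the work surface at z = 0. Lengths are in m, angles in degrees, forces in N, time in s.
With the tool pointing down it reaches from about 0.325 to 0.775 m from the base axis. Payload 5.5 kg.
Tool frame: the origin (TCP) lies midway between the tips of the shut fingers; the grasp point (between the pads) lies 19 mm behind it (manip.hold_point_z is the z of the grasp point in the tool frame, in m); z points along the fingers, y is the line along which they close (so a half turn about z gives the same grasp; the last joint's range is limited). The gripper opens to 85 mm and grips with 20 to 120 N. Pads are 22 mm wide; open, the fingers measure 114 mm over their backs; the gripper's body (76 mm by 85 mm) begins 54 mm behind the grasp point. The pads swing forward as they close: fully open they stand 13 mm farther back than shut.
Start: joints at [-69.769, 5.22, 70.514, -0, 104.267, -3.249], TCP at [0.239, -0.55, 0.231] pointing down, gripper open.
Joint ranges: [-164.24, 164.24], [-49.07, 125.15], [9.68, 141.18], [-86.29, 266.29], [3.28, 154.24], [-151.56, 151.56]. Speed limits (degrees/s): [147.25, 147.25, 172.46, 180, 180, 180].

INTERFACE

Orientations are given as [roll, pitch, yaw] about the fixed x, y, z axes, in that order (R = Rz(yaw) Ry(pitch) Rx(roll)).
In Python, from plant import manip, planner, vision, job, status gives the robot as it stands. Calls block until the motion is done:
- manip.move_to(position, orientation): joint-space move of the TCP to a pose.
- manip.move_linear(position, frame=None, feed=0.15): straight line of the TCP; frame=None keeps the orientation; feed is the mean speed in m/s.
- manip.move_joints(angles): joint-space move.
- manip.let_go() and manip.gripper_close(squeeze=None): open the fingers fully, or close them until they stop; squeeze is the grip in N (None keeps the last).
- manip.dwell(seconds).
- planner.inverse_kinematics(position, orientation): joint angles nearest the present ones, or None.
- vision.read_camera(name): name is "scene" or "side" or "wrist"; returns a dict with "color" (420x560x3 uint8, blue, green, red), "fx", "fy", "cx", "cy" (pixels), "k1" (the pictures are not rectified: a ray, as slopes to the right and down, at radius r is drawn at 1 + k1 r^2 times it, then the intrinsics apply), "R" (3x3) and "t" (3): a world point X has camera coordinates R X + t. Camera axes: x right, y down, z forward; pixel columns grow to the right and rows downward; lengths in m; the calibration is good to about 2 mm. A picture is of the moment at which its call begins. There is no depth.
A pose or a line that the arm cannot do raises manip.IKError and nothing moves.
- job.close_job(): hands the job in; it is judged then, once.
Readings, each from a call of its own:
- status.get_clock(): time.
- status.get_joints(): joint angles.
- status.get_joint_vel(): joint speeds.
- status.get_joint_torque(): joint torques, N m.
- status.get_eef_pos(): TCP position.
- status.get_orientation(): TCP orientation.
- status.get_force(): force on the tool from outside, world axes, zero at the start.
- status.get_torque(): the same for the moment, N m.
- status.get_gripper_width(): opening from 0.0 (shut) to 1.0 (fully open).
- status.get_grip_force(): force on a finger pad.
Only numpy, scipy, OpenCV 4.12 (cv2) and the standard library are available. Lean on these libraries where they do the work, as an engineer would, in place of code of your own. Each camera call takes 0.05 s, during which the arm holds its last target. There are 200 camera calls.

## Working session

There is one attempt and no reset: what is moved stays moved. The work goes in short steps, each a Python script; the robot and the scene stay as the last script left them, time stands still between calls to the robot, and variables do not carry over. Pictures are saved under pics/ and viewed, at most 14 in all, crops included, and the job is handed in when it is done.

```bash
ls; mkdir -p pics; cat > h.py <<'E'
import numpy as np, cv2
from plant import manip, planner, vision, job, status
def shot(n,f):
    c=vision.read_camera(n); cv2.imwrite(f'pics/{f}.png',c['color']); np.save(f'pics/{f}.npy',c,allow_pickle=True); return c
def load(f): return np.load(f'pics/{f}.npy',allow_pickle=True).item()
def ray(c,u,v):
    d=np.array([(u-c['cx'])/c['fx'],(v-c['cy'])/c['fy']]); s=d.copy()
    for _ in range(20): s=d/(1+c['k1']*(s@s))
    R=np.array(c['R']);t=np.array(c['t']); return -R.T@t, R.T@np.array([*s,1])
def onz(c,u,v,z):
    o,d=ray(c,u,v); return o+d*(z-o[2])/d[2]
def proj(c,X):
    p=np.array(c['R'])@np.array(X)+np.array(c['t']); s=p[:2]/p[2]; s=s*(1+c['k1']*(s@s)); return s*[c['fx'],c['fy']]+[c['cx'],c['cy']]
E
python3 - <<'E'
from h import *
a=shot('scene','s0');b=shot('side','d0');w=shot('wrist','w0')
for c in(a,b,w): print(-np.array(c['R']).T@np.array(c['t']),c['fx'],c['k1'])
print(status.get_clock(),status.get_orientation(),manip.hold_point_z)
E
```

```text
pics
[1.65091674 0.31556419 0.99703979] 532.1798719066757 -0.08409669660252403
[-0.05877158  0.6227919   0.79080717] 421.11327105321124 -0.02204975846782546
[ 0.29986887 -0.52467417  0.37338452] 357.1718724654079 -0.057347101460169185
0.15 [-1.79912656e+02 -4.56003209e-03  2.34772488e+01] -0.0187
```

View pics/s0.png

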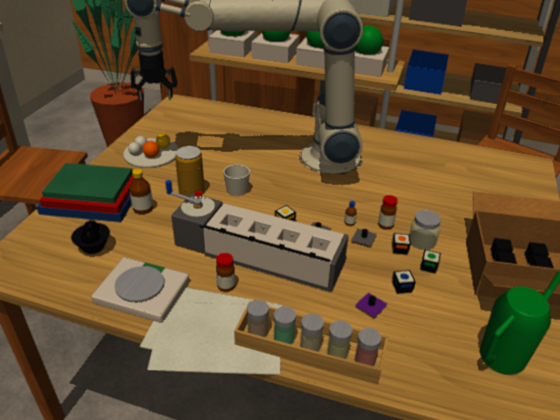

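View pics/d0.png

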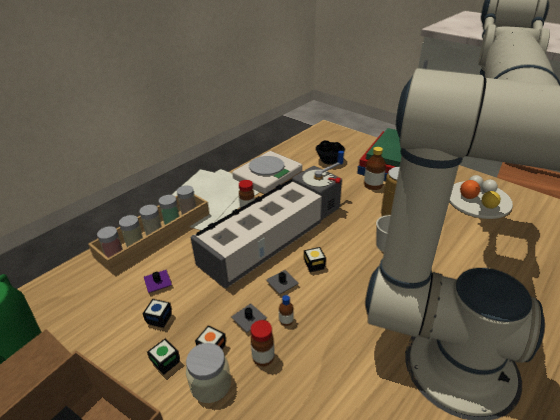

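The scene camera shows all four pods: yellow (285,214), orange (401,243), green (430,261) and blue (403,281). It also shows grey covers at (364,237) and about (320,228), and a purple decoy at (371,305). The lever grip is blue at (168,187), and the red clip is at (199,195).

Things that could be mistaken for a target:
- **Pods:** the four coloured-disc blocks, or the black objects in the wooden box at (505,250) and (540,250).
- **Grip:** blue at (168,187), or the dropper's blue cap at (351,205).
- **Clip:** red at (199,195), or the red caps at (225,261) and (389,200).

I'll check these in a close crop.

```bash
python3 - <<'E'
from h import *
a=load('s0')['color'];b=load('d0')['color']
r=lambda i,x,y,w,h:cv2.resize(i[y:y+h,x:x+w],(400,300),interpolation=cv2.INTER_CUBIC)
o=np.vstack([np.hstack([r(a,150,160,120,90),r(a,260,190,120,90)]),np.hstack([r(a,370,200,100,100*3//4+25),r(b,280,150,80,60)])])
cv2.imwrite('pics/c0.png',o)
E
```

```text
(no output)
```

View pics/c0.png

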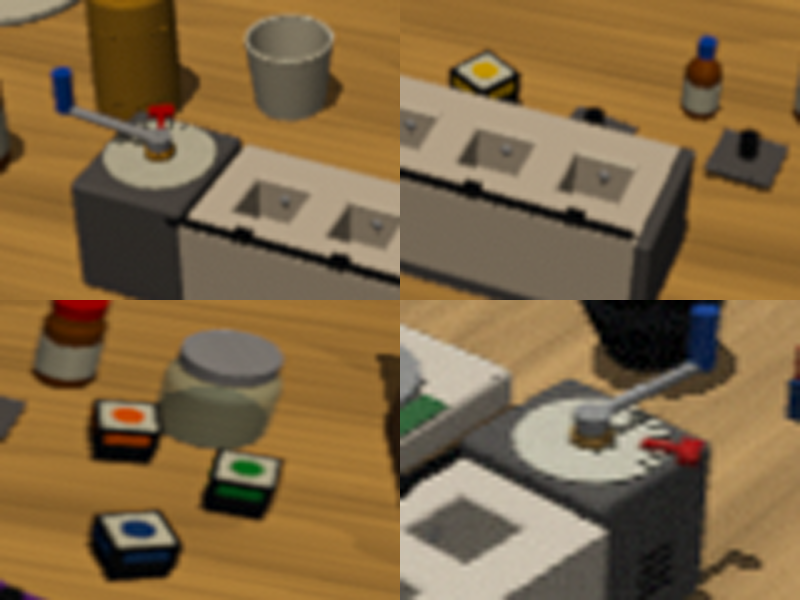

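```bash
python3 - <<'E'
from h import *
a=load('s0')
for n,u,v,z in [('b4',229.5,221,.1),('b1',318,243,.1),('grip',168.5,187,.135),('yel',285,211,.042),('or',401,239,.042),('gr',431.5,257,.042),('bl',404,277,.042),('c1',364,238,.01),('c2',319,226,.02)]:
    print(n,onz(a,u,v,z).round(3))
E
```

```text
b4 [ 0.593 -0.147  0.1  ]
b1 [0.602 0.105 0.1  ]
grip [ 0.547 -0.354  0.135]
yel [ 0.424 -0.039  0.042]
or [0.438 0.31  0.042]
gr [0.488 0.401 0.042]
bl [0.592 0.339 0.042]
c1 [0.43  0.206 0.01 ]
c2 [0.432 0.07  0.02 ]
```

```bash
python3 - <<'E'
from h import *
D=[180,0,0]
manip.move_to([0.45,-0.2,0.36],D); shot('wrist','w1')
manip.move_to([0.45,0.22,0.36],D); shot('wrist','w2')
print(status.get_clock(),status.get_joints())
o=np.hstack([cv2.imread('pics/w1.png'),cv2.imread('pics/w2.png')])
cv2.imwrite('pics/w12.png',cv2.resize(o,(800,300),interpolation=cv2.INTER_AREA))
E
```

```text
3.375 [ 2.20499351e+01 -6.16601134e+00  6.85520066e+01 -1.80156843e-02
  1.17619526e+02  1.12139415e+02]
```

View pics/w12.png

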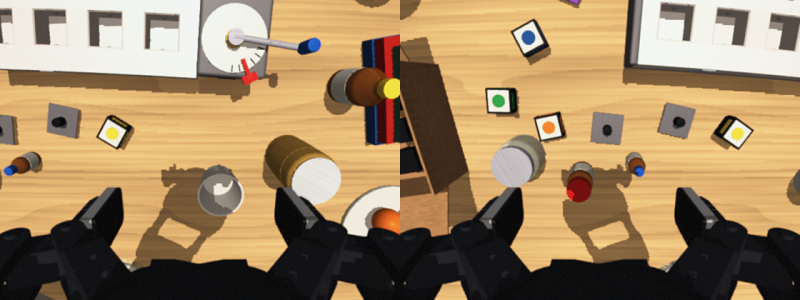

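The wrist views are clear. The grip is at about (433,62) in w1 full pixels, and the stem at (330,52). All four pods and the grey covers are visible, and the purple decoy is at the top edge of w2.

```bash
cat >> h.py <<'E'
HUE={'or':(8,16),'yel':(24,34),'gr':(50,75),'bl':(100,120)}
def pods(c,z=.042):
    """white tops with disc -> name: (xy, yaw mod 90, side mm)"""
    im=c['color']; hsv=cv2.cvtColor(im,cv2.COLOR_BGR2HSV); out={}
    white=((hsv[...,1]<70)&(hsv[...,2]>140)).astype(np.uint8)
    cs,hi=cv2.findContours(white,cv2.RETR_CCOMP,cv2.CHAIN_APPROX_NONE)
    for i,k in enumerate(cs):
        if hi[0][i][3]>=0 or hi[0][i][2]<0 or cv2.contourArea(k)<250: continue
        m=cv2.moments(k); u,v=m['m10']/m['m00'],m['m01']/m['m00']
        P=np.array([onz(c,*p[0],z)[:2]*1000 for p in k],np.float32); r=cv2.minAreaRect(P)
        if not(34<min(r[1]) and max(r[1])<56): continue
        msk=np.zeros(white.shape,np.uint8); cv2.drawContours(msk,[k],-1,1,-1)
        px=hsv[(msk>0)&(hsv[...,1]>150)]
        if len(px)<15: continue
        h=np.median(px[:,0])
        for n,(l,g) in HUE.items():
            if l<=h<=g: out[n]=(np.array(r[0])/1000,r[2]%90,np.array(r[1]).round(1))
    return out
def blob(c,lo,hi_,box=None):
    hsv=cv2.cvtColor(c['color'],cv2.COLOR_BGR2HSV); m=cv2.inRange(hsv,np.array(lo),np.array(hi_))
    if box: k=np.zeros_like(m); x,y,w,h=box; k[y:y+h,x:x+w]=1; m*=k
    n,l,s,ce=cv2.connectedComponentsWithStats(m); return [(s[i],ce[i].round(1)) for i in np.argsort(-s[1:,4])[:3]+1 if s[i,4]>8]
E
python3 - <<'E'
from h import *
w1,w2=load('w1'),load('w2')
for w in(w1,w2):
    for k,v in pods(w).items(): print(k,v[0].round(4),round(v[1],1),v[2])
    im=w['color'];hsv=cv2.cvtColor(im,cv2.COLOR_BGR2HSV)
    for T in(185,):
        m=((hsv[...,1]<70)&(hsv[...,2]>T)).astype(np.uint8)
        cs,hi=cv2.findContours(m,cv2.RETR_CCOMP,cv2.CHAIN_APPROX_NONE)
        for i,k in enumerate(cs):
            if cv2.contourArea(k)<500: continue
            P=np.array([onz(w,*p[0],.1)[:2]*1000 for p in k],np.float32); r=cv2.minAreaRect(P)
            print('hole' if hi[0][i][3]>=0 else 'blob',np.round(r[0],1),np.round(r[1],1),round(r[2],1),cv2.boundingRect(k))
print('blue',blob(w1,(105,150,60),(125,255,255)),'red',blob(w1,(0,170,80),(5,255,255)))
for n in('s0','d0'): print(n,'blue',blob(load(n),(105,120,50),(125,255,255)),'red',blob(load(n),(0,170,80),(5,255,255)))
E
```

```text
yel [ 0.4221 -0.0397] 57.7 [39.1 39.3]
blob [ 293.2 -515.5] [ 72.5 120.6] 43.7 (481, 261, 79, 70)
blob [ 352.2 -404.2] [86.  79.9] 57.9 (409, 221, 69, 66)
blob [434. -60.] [33.4 33.5] 57.7 (139, 168, 37, 37)
blob [ 584.2 -268.9] [ 97.2 132.4] 23.8 (282, 4, 135, 98)
blob [583.2 -45.5] [308.4 109. ] 86.8 (0, 0, 280, 109)
hole [ 586.8 -146.2] [51.3 52.1] 87.5 (202, 17, 50, 53)
hole [592.  -62.3] [51.8 52.1] 87.5 (122, 13, 50, 53)
hole [596.7  21.5] [51.6 52.7] 87.0 (46, 11, 48, 53)
yel [ 0.4223 -0.0405] 57.7 [39.2 39.1]
or [0.4337 0.3112] 11.4 [39.1 39.3]
gr [0.4824 0.4   ] 89.3 [39.4 38.3]
bl [0.5891 0.3389] 25.7 [39.4 39. ]
blob [375.9 367.1] [70.5 68.8] 45.5 (127, 197, 57, 65)
blob [434.1  -8. ] [33.4 33.4] 57.7 (454, 169, 38, 37)
blob [444.2 299.6] [33.4 33.2] 11.7 (191, 162, 35, 33)
blob [486.9 377.1] [33.2 33.5] 88.5 (122, 126, 31, 31)
blob [579.9 323.7] [33.5 33.2] 25.6 (159, 31, 42, 43)
blob [587.9  28.3] [259.4 111.1] 87.3 (333, 0, 227, 108)
hole [596.8  22.4] [51.3 52.2] 86.6 (441, 10, 49, 55)
hole [601.8 106. ] [51.4 52.3] 86.2 (363, 2, 50, 57)
blue [(array([419,  54,  30,  1
[... 608 characters left out ...]
e=int32), array([ 78.3, 213.7]))] red [(array([ 40, 176,  94,  37, 804], dtype=int32), array([ 85.7, 202.5])), (array([216, 253,  17,  15, 197], dtype=int32), array([224. , 259.7])), (array([384, 196,  13,  11, 120], dtype=int32), array([389.7, 200.8]))]
d0 blue [(array([338, 151,   6,  13,  58], dtype=int32), array([340.3, 156.6])), (array([283, 295,   6,  10,  54], dtype=int32), array([285.5, 299.5])), (array([151, 304,  10,   7,  50], dtype=int32), array([155.8, 307.2]))] red [(array([251, 320,  21,  18, 300], dtype=int32), array([260.8, 328.7])), (array([239, 180,  13,   9,  87], dtype=int32), array([245. , 183.6])), (array([360, 139,  18,  23,  50], dtype=int32), array([366.1, 153.8]))]
```

```bash
python3 - <<'E'
from h import *
a=load('w1')['color']
cv2.imwrite('pics/c1.png',np.vstack([cv2.resize(a[0:130,260:470],None,fx=3.4,fy=2.2),cv2.resize(a[0:130,0:290],None,fx=2.4,fy=2.2)[:,:696].copy() if 0 else cv2.resize(a[0:130,0:290],(714,286))]))
E
```

```text
(no output)
```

View pics/c1.png

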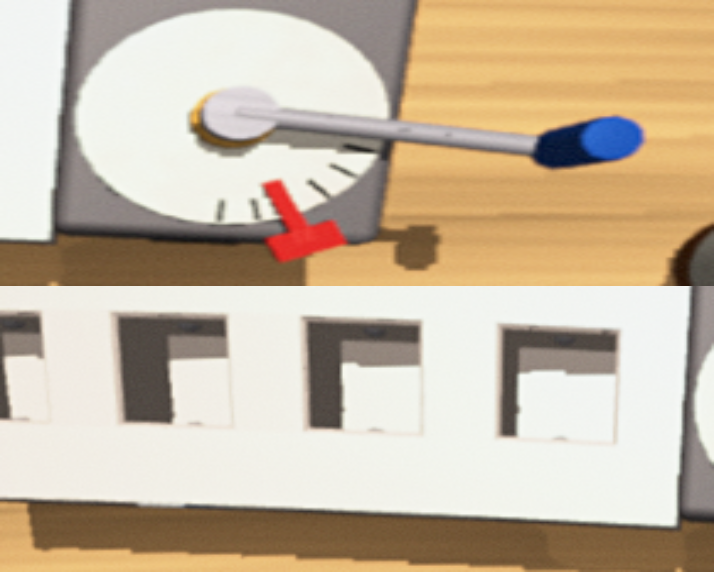

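```bash
cat >> h.py <<'E'
def tri(*obs):
    A=np.zeros((3,3));b=np.zeros(3);L=[]
    for c,u,v in obs:
        o,d=ray(c,u,v);d/=np.linalg.norm(d);M=np.eye(3)-np.outer(d,d);A+=M;b+=M@o;L.append((o,M))
    X=np.linalg.solve(A,b); return X,[round(1000*np.linalg.norm(M@(X-o)),1) for o,M in L]
E
python3 - <<'E'
from h import *
s,d,w=load('s0'),load('d0'),load('w1')
bs=blob(s,(100,100,40),(130,255,255),(155,170,30,30));bd=blob(d,(100,100,40),(130,255,255),(325,140,30,30));bw=blob(w,(100,150,60),(125,255,255),(400,40,60,40))
print(bs,bd,bw)
print('grip mid',tri((s,*bs[0][1]),(d,*bd[0][1])),tri((s,*bs[0][1]),(d,*bd[0][1]),(w,*bw[0][1])))
print('grip top',tri((s,bs[0][1][0],bs[0][0][1]+1),(d,bd[0][1][0]-.5,bd[0][0][1]+1),(w,440,62.7)))
# dial ellipse
for c,box in((w,(265,0,120,105)),(s,(175,190,50,40))):
    hsv=cv2.cvtColor(c['color'],cv2.COLOR_BGR2HSV);x,y,ww,h=box
    m=np.zeros(hsv.shape[:2],np.uint8);m[y:y+h,x:x+ww]=((hsv[...,1]<70)&(hsv[...,2]>140))[y:y+h,x:x+ww]
    if c is w: m[:,:281]=0
    k=max(cv2.findContours(m,cv2.RETR_EXTERNAL,cv2.CHAIN_APPROX_NONE)[0],key=cv2.contourArea)
    P=np.array([onz(c,*p[0],.114)[:2]*1000 for p in cv2.convexHull(k)],np.float32);print('dial',cv2.minEnclosingCircle(P),cv2.fitEllipse(P))
print('stem top',[onz(w,330.6,51.4,z).round(4) for z in(.115,.14)])
r=blob(w,(0,150,80),(6,255,255),(330,75,40,50));print(r,onz(w,*r[0][1],.12).round(4),onz(w,340,84,.12).round(4))
for n,u,v,z in(('yellowcap',547,124,.14),('tin',444,256,.15),('cup',309,268,.075),('books',525,130,.06)): print(n,onz(w,u,v,z).round(3))
E
```

```text
[(array([166, 180,   6,  14,  58], dtype=int32), array([168.4, 186.4]))] [(array([338, 150,   6,  14,  65], dtype=int32), array([340.2, 156.3]))] [(array([419,  54,  30,  19, 326], dtype=int32), array([436.7,  62.4]))]
grip mid (array([ 0.56000725, -0.34584152,  0.14746491]), [np.float64(0.2), np.float64(0.2)]) (array([ 0.56147543, -0.34761063,  0.14774808]), [np.float64(2.4), np.float64(1.2), np.float64(3.2)])
grip top (array([ 0.56095135, -0.34397429,  0.16681614]), [np.float64(0.8), np.float64(0.9), np.float64(1.5)])
dial ((577.5625610351562, -251.875244140625), 67.75332641601562) ((583.4788818359375, -251.19261169433594), (111.31591796875, 132.72695922851562), 46.891361236572266)
dial ((575.6363525390625, -250.73960876464844), 45.9705696105957) ((575.9847412109375, -249.9070587158203), (88.47720336914062, 91.51754760742188), 36.9200553894043)
stem top [array([ 0.5769, -0.254 ,  0.115 ]), array([ 0.573 , -0.2506,  0.14  ])]
[(array([338,  82,  24,  37, 392], dtype=int32), array([347.4, 104.1]))] [ 0.5249 -0.2724  0.12  ] [ 0.5447 -0.2639  0.12  ]
yellowcap [ 0.508 -0.476  0.14 ]
tin [ 0.368 -0.379  0.15 ]
cup [ 0.321 -0.241  0.075]
books [ 0.498 -0.509  0.06 ]
```

```bash
cat >> h.py <<'E'
PIV=np.array([.575,-.251]); YAW=-3.4; GZ=.147
B4=np.array([.5868,-.1462]); B1=np.array([.6018,.106])
BAY={i:B1+(B4-B1)*(i-1)/3 for i in(1,2,3,4)}
def gp(th,z=GZ-.009,r=.095):
    a=np.radians(th+180+YAW); return [*(PIV+r*np.array([np.cos(a),np.sin(a)])),z],[180,0,th+YAW]
def arc(a,b,r=.095,n=9):
    for t in np.linspace(a,b,n+1)[1:]:
        p,o=gp(t,r=r); manip.move_linear(p,o,feed=.08)
def st(): print('t',status.get_clock(),'w',round(status.get_gripper_width(),3),'F',np.round(status.get_force(),1),'p',np.round(status.get_eef_pos(),4))
E
python3 - <<'E'
from h import *
p,o=gp(85,.30); manip.move_to(p,o)
p,o=gp(85); manip.move_linear(p,feed=.12); st()
manip.gripper_close(25); st()
arc(85,0); st(); print(status.get_torque())
manip.let_go(); st()
p,o=gp(0,.30); manip.move_linear(p); 
manip.move_to([.42,-.2,.36],[180,0,0]); shot('wrist','w3'); st()
E
```

```text
t 6.9583 w 1.001 F [0.1 0.1 0. ] p [ 0.5615 -0.3453  0.1393]
t 7.5833 w 0.203 F [-0.   0.6  0.3] p [ 0.5611 -0.345   0.1381]
t 10.6583 w 0.202 F [-7.  -2.   2.9] p [ 0.4798 -0.2455  0.1381]
[-0.29202927  1.00810702 -0.11019895]
t 11.325 w 0.999 F [ 0.   0.1 -0.4] p [ 0.4802 -0.2453  0.138 ]
t 13.0833 w 0.999 F [ 0.2 -0.8 -1.1] p [ 0.4201 -0.2001  0.3588]
```

```bash
python3 - <<'E'
from h import *
a=load('w3')['color']
cv2.imwrite('pics/c3.png',cv2.resize(a[0:150,240:440],(800,600)))
w=load('w3')
b=blob(w,(100,150,60),(125,255,255),(240,0,200,200));r=blob(w,(0,150,80),(6,255,255),(240,0,200,200));print(b,r)
for k,v in pods(w).items(): print(k,v[0].round(4),round(v[1],1),v[2])
E
```

```text
[(array([316, 111,  21,  18, 283], dtype=int32), array([326.5, 119.6]))] [(array([339,  52,  25,  38, 422], dtype=int32), array([349.1,  74.8]))]
yel [ 0.4221 -0.0396] 58.0 [39.2 39.1]
```

View pics/c3.png

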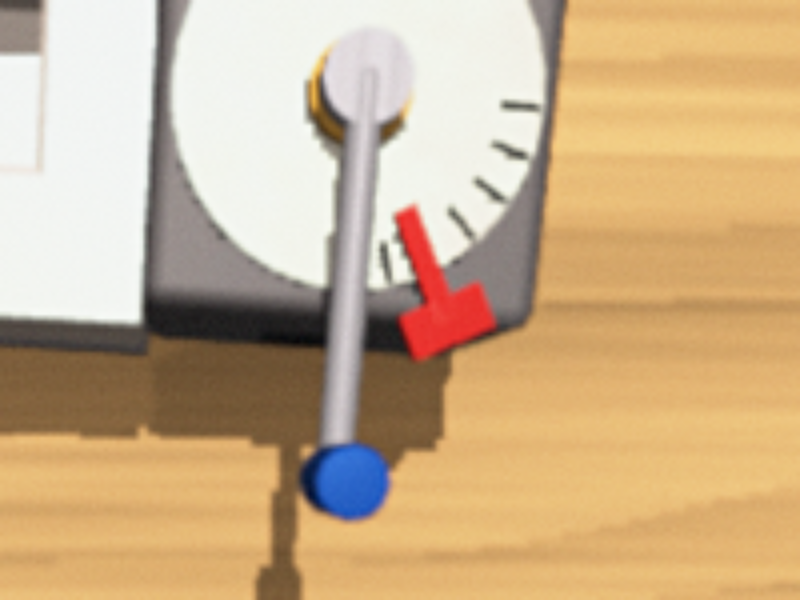

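The lever arm now runs parallel to the pump head's side. The stem is at (332,19) and the grip top at (328,120). The clip stem runs from (342,52) to (353,82).

```bash
python3 - <<'E'
from h import *
w=load('w3')
an=lambda v:np.degrees(np.arctan2(v[1],v[0]))%360-180-YAW
g=onz(w,328,120,.167);s=[onz(w,332,19.5,z) for z in(.138,.145)]
print(g,s,[an(g-q) for q in s])
# arm sides midline at the same height .134
a1=onz(w,240+364/4,130/4,.134);a2=onz(w,240+341/4,430/4,.134);print('arm',an(a2-a1))
for z in(.116,.122):
    c1=onz(w,342,52.5,z);c2=onz(w,352.5,81,z);print('clip',c1,c2,an(c2-c1),an((c1+c2)/2-[*PIV,z]))
c=load('w3');im=c['color'];hsv=cv2.cvtColor(im,cv2.COLOR_BGR2HSV)
# grip: pod tops for all + covers refined from w2 printed earlier
E
```

```text
[ 0.48005109 -0.24593874  0.167     ] [array([ 0.57256327, -0.25084034,  0.138     ]), array([ 0.57090436, -0.2498727 ,  0.145     ])] [np.float64(0.3671208507071184), np.float64(0.920635558494888)]
arm 0.524661544041686
clip [ 0.54654932 -0.26504118  0.116     ] [ 0.51880023 -0.27701116  0.116     ] 26.733674712537372 28.72115733120966
clip [ 0.54561084 -0.26403901  0.122     ] [ 0.51829135 -0.27582368  0.122     ] 26.733674712537457 27.138146640923246
```

```bash
python3 - <<'E'
from h import *
w=load('w2')
for n,u,v,z in(('clear',(515-400)*1.4,163*1.4,.09),('spice',(578-400)*1.4,190*1.4,.10),('drop',(638-400)*1.4,169*1.4,.08),('boxedge',(450-400)*1.4,100*1.4,.1),('cov1',(607-400)*1.4,128*1.4,.014),('cov2',(678-400)*1.4,121*1.4,.014)): print(n,onz(w,u,v,z).round(3))
s=load('s0')
o=np.hstack([cv2.resize(w['color'][30:330,0:140],(280,600)),cv2.resize(s['color'][190:310,450:560],(520,567)).copy()[:600]] if 0 else [cv2.resize(w['color'][30:280,0:140],(280,500)),cv2.resize(s['color'][190:310,450:560],(458,500))])
cv2.imwrite('pics/box.png',o)
E
```

```text
clear [0.381 0.362 0.09 ]
spice [0.335 0.255 0.1  ]
drop [0.366 0.15  0.08 ]
boxedge [0.489 0.455 0.1  ]
cov1 [0.427 0.203 0.014]
cov2 [0.441 0.065 0.014]
```

View pics/box.png

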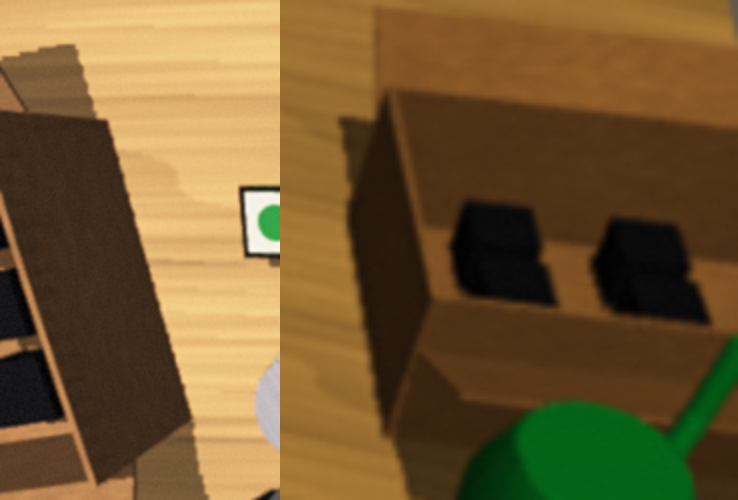

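```bash
cat >> h.py <<'E'
NOM={'yel':((.4222,-.040),58),'or':((.4337,.3112),101.4),'gr':((.4824,.400),89),'bl':((.5891,.3389),25.7)}
def look(n,yaw=None,xy=None,z=.27):
    x0,y0=NOM[n]; x0=np.array(xy if xy is not None else x0); y0=y0 if yaw is None else yaw
    t=np.array([np.cos(np.radians(y0)),np.sin(np.radians(y0))])
    manip.move_to([*(x0-.075*t),z],[180,0,y0]); c=shot('wrist','look_'+n); r=pods(c)
    for k,v in r.items(): print(k,v[0].round(4),round(v[1],1),v[2])
    if n not in r: return None
    p,a,_=r[n]; a=y0+((a-y0+45)%90-45); return p,a
def pick(n,p,a,z=.025):
    manip.move_to([*p,.13],[180,0,a]); manip.move_linear([*p,z],feed=.12); st()
    manip.gripper_close(30); st()
    manip.move_linear([*p,.22],feed=.2)
def place(b,z=.113,dx=(0,0)):
    q=BAY[b]+np.array(dx); o=[180,0,YAW]
    manip.move_to([*q,.22],o); st(); manip.move_linear([*q,.135],feed=.15); manip.move_linear([*q,z],feed=.05); st()
    manip.let_go(); manip.move_linear([*q,.19],feed=.2)
def press(b):
    q=BAY[b]; manip.gripper_close(30); manip.move_linear([*q,.15],[180,0,YAW],feed=.2)
    for z in(.12,.11,.104,.102,.100,.099,.098):
        manip.move_linear([*q,z],feed=.05); f=status.get_force()[2]; print(z,round(f,1),end='; ')
        if z<.1015 and f>12: break
    st(); manip.move_linear([*q,.22],feed=.2); manip.let_go()
E
python3 - <<'E'
from h import *
p,a=look('bl'); print(p,a)
if np.hypot(*(p-NOM['bl'][0]))<.006: pick('bl',p,a); place(1); shot('wrist','pl1'); press(1)
st()
E
```

```text
or [0.4342 0.3112] 11.5 [37.9 38.2]
gr [0.4822 0.3997] 88.4 [39.1 39.1]
bl [0.589  0.3383] 25.7 [38.9 38.6]
[0.58900238 0.33834073] 25.693134307861325
t 16.7333 w 1.001 F [-0.9  0.4  0.7] p [0.5897 0.3387 0.0264]
t 17.1833 w 0.528 F [0.2 0.5 2.8] p [0.5894 0.3386 0.0259]
t 19.2333 w 0.531 F [ 0.5  0.1 -0.8] p [0.6017 0.1071 0.2197]
t 20.5417 w 0.53 F [ 0.  -0.2 -0.3] p [0.6017 0.1059 0.1127]
0.12 -0.4; 0.11 0.7; 0.104 0.7; 0.102 -0.2; 0.1 0.3; 0.099 5.4; 0.098 8.7; t 25.0917 w 0.002 F [-3.7  0.3  8.7] p [0.602  0.1061 0.1001]
t 26.6333 w 0.999 F [-0.1 -0.3  0.7] p [0.6018 0.106  0.2201]
```

```bash
python3 - <<'E'
from h import *
manip.move_to([.53,.17,.30],[180,0,0]); w=shot('wrist','chk1')
a=load('pl1')['color']
cv2.imwrite('pics/chk1c.png',np.hstack([cv2.resize(a,(400,300)),cv2.resize(w['color'],(400,300))]))
E
```

```text
(no output)
```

View pics/chk1c.png

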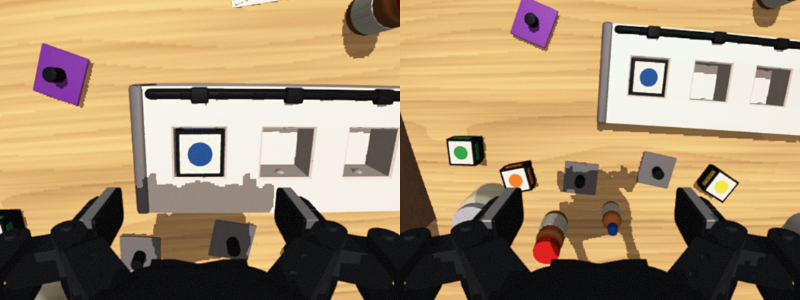

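The blue pod sits centred in bay 1. The fingertips stopped at z=0.100 with 8.7 N, so it is flush. The other pods are where they were.

```bash
python3 - <<'E'
from h import *
for n,b in(('or',2),('gr',3)):
    r=look(n); print(n,r)
    if r is None or np.hypot(*(r[0]-NOM[n][0]))>.006: break
    pick(n,*r,z=.027); 
    if status.get_gripper_width()<.45: print('missed');break
    place(b); shot('wrist',f'pl{b}'); press(b)
st()
E
```

```text
gr [0.4829 0.3997] 88.7 [39.1 39.4]
or None
t 28.725 w 1.001 F [-0.1  0.2 -0.3] p [0.4488 0.2373 0.2695]
```

```bash
python3 - <<'E'
from h import *
c=load('look_or'); print(proj(c,[.4337,.3112,.042]))
x=load('chk1')
for k,v in pods(x).items(): print(k,v[0].round(4),round(v[1],1),v[2])
E
```

```text
[277.63900017 102.43995638]
yel [ 0.4221 -0.0406] 57.7 [39.4 38.9]
gr [0.4822 0.4001] 88.9 [39.1 38.6]
bl [0.6019 0.0944] 86.9 [45.4 45.5]
```

View pics/look_or.png

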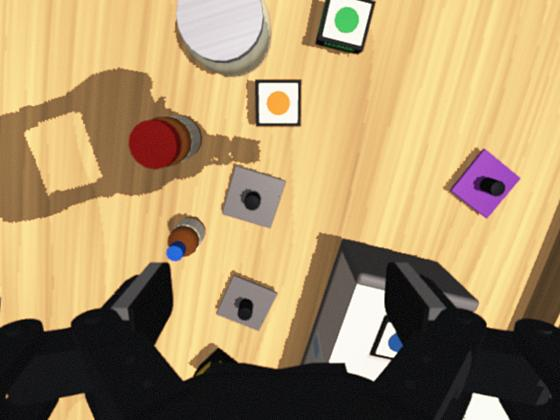

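The orange pod is where it was expected, at pixel (278,102). Only its hue fell outside my band, so I'll widen it.

```bash
sed -i "s/'or':(8,16)/'or':(6,22)/" h.py; python3 - <<'E'
from h import *
for n,b in(('or',2),('gr',3)):
    r=look(n); print(n,r)
    if r is None or np.hypot(*(r[0]-NOM[n][0]))>.006: break
    pick(n,*r,z=.027); 
    if status.get_gripper_width()<.45: print('missed');break
    place(b); shot('wrist',f'pl{b}'); press(b)
st()
E
```

```text
or [0.4338 0.3109] 11.5 [39.1 38.9]
gr [0.4829 0.3997] 88.8 [39.  39.3]
or (array([0.43382263, 0.31092734]), 101.45429992675781)
t 30.7083 w 1.001 F [-1.   0.1  0.4] p [0.4345 0.3113 0.0282]
t 31.1583 w 0.531 F [-0.1  1.   3.2] p [0.4342 0.3112 0.0278]
t 33.5333 w 0.527 F [ 0.3  1.8 -0.8] p [0.5965 0.0227 0.2195]
t 34.8417 w 0.528 F [-1.1 -0.6 -1.1] p [0.5966 0.0219 0.1127]
0.12 -0.2; 0.11 -0.1; 0.104 0.7; 0.102 1.0; 0.1 0.6; 0.099 5.2; 0.098 8.4; t 39.3917 w -0.002 F [-4.3 -0.4  8.4] p [0.597  0.0219 0.1001]
gr [0.4827 0.3991] 88.9 [38.8 39.4]
gr (array([0.48271655, 0.39914856]), 88.90425872802734)
t 43.9083 w 1.0 F [ 0.1 -0.4 -0.5] p [0.4833 0.3996 0.0283]
t 44.3583 w 0.531 F [ 0.3 -1.1  3.7] p [0.4831 0.3994 0.0278]
t 47.2083 w 0.527 F [-1.   0.2 -0.4] p [ 0.5919 -0.061   0.22  ]
t 48.5167 w 0.528 F [-0.5  0.3 -1.2] p [ 0.5917 -0.0622  0.1127]
0.12 -0.0; 0.11 -0.8; 0.104 0.5; 0.102 0.0; 0.1 0.5; 0.099 5.2; 0.098 8.9; t 53.0667 w -0.003 F [-3.9  0.5  8.9] p [ 0.592  -0.0622  0.1   ]
t 54.6083 w 1.001 F [-0.7  0.  -0.7] p [ 0.5918 -0.0621  0.2201]
```

```bash
python3 - <<'E'
from h import *
for n,b in(('yel',4),):
    r=look(n); print(n,r)
    if r is None or np.hypot(*(r[0]-NOM[n][0]))>.006: break
    pick(n,*r,z=.027); 
    if status.get_gripper_width()<.45: print('missed');break
    place(b); shot('wrist',f'pl{b}'); press(b)
manip.move_to([.46,-.06,.36],[180,0,0]); c=shot('wrist','chk2'); d=shot('side','chk2d'); st()
for k,v in pods(c,.1).items(): print(k,v[0].round(4),round(v[1],1),v[2])
cv2.imwrite('pics/chk2c.png',np.vstack([cv2.resize(c['color'][0:200],(784,280)),cv2.resize(d['color'][170:290,180:380],(784,310))]))
E
```

```text
yel [ 0.4224 -0.0402] 58.0 [37.9 39. ]
yel (array([ 0.42236124, -0.04019358]), 57.961734771728516)
t 57.5 w 1.0 F [-0.3  0.   0.3] p [ 0.423  -0.0404  0.028 ]
t 57.95 w 0.532 F [0.4 0.3 2.8] p [ 0.4229 -0.0402  0.0277]
t 59.9667 w 0.53 F [ 0.   0.3 -0.3] p [ 0.5862 -0.1458  0.2192]
t 61.275 w 0.529 F [ 0.1  0.4 -0.9] p [ 0.5867 -0.1462  0.1126]
0.12 0.8; 0.11 -0.7; 0.104 -0.2; 0.102 -0.3; 0.1 1.0; 0.099 5.8; 0.098 9.5; t 65.825 w 0.002 F [-3.6  0.7  9.5] p [ 0.587  -0.1463  0.1   ]
t 68.3083 w 1.0 F [ 0.3 -0.8  0. ] p [ 0.4606 -0.0605  0.3574]
yel [ 0.5868 -0.145 ] 87.7 [39.1 39. ]
gr [ 0.5913 -0.0614] 86.3 [39.2 39. ]
or [0.5963 0.0217] 86.8 [38.2 39.2]
bl [0.6012 0.1061] 86.4 [39.1 39. ]
```

View pics/chk2c.png

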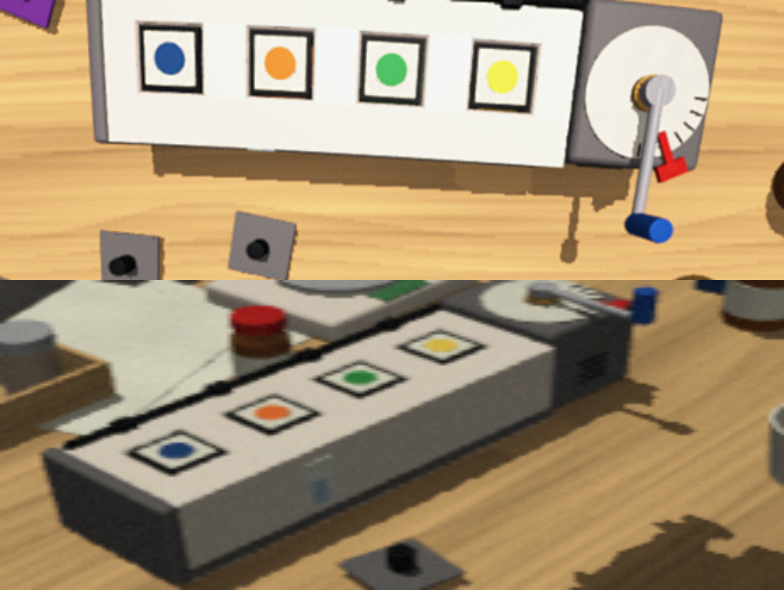

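All four pods are flush and centred in bays 1–4, and the lever is still shut. Next I'll work the lever.

```bash
python3 - <<'E'
from h import *
CL=26.8
p,o=gp(0.5,.30); manip.move_to(p,o)
p,o=gp(0.5); manip.move_linear(p,feed=.12); manip.gripper_close(25); st()
arc(0.5,90); st(); manip.dwell(3.2); st()
arc(90,CL,n=7); manip.dwell(.5); st(); manip.let_go()
p,o=gp(CL,.30); manip.move_linear(p)
manip.move_to([.42,-.2,.36],[180,0,0]); w=shot('wrist','w4'); st()
b=blob(w,(100,150,60),(125,255,255),(240,0,200,200));print(b)
cv2.imwrite('pics/c4.png',cv2.resize(w['color'][0:150,240:440],(800,600)))
E
```

```text
t 71.2417 w 0.202 F [ 0.1 -0.4  0.8] p [ 0.4801 -0.2462  0.1381]
t 74.4667 w 0.2 F [-3.5  1.6  4.7] p [ 0.5686 -0.3453  0.1381]
t 77.6667 w 0.204 F [-4.6  2.8  4.3] p [ 0.5686 -0.3454  0.1381]
t 80.5 w 0.199 F [-4.2  1.1  6. ] p [ 0.488  -0.2892  0.1381]
t 83.025 w 1.0 F [ 0.4  0.1 -0.2] p [ 0.4202 -0.2003  0.3586]
[(array([360, 103,  25,  18, 312], dtype=int32), array([373.5, 111.2]))]
```

View pics/c4.png

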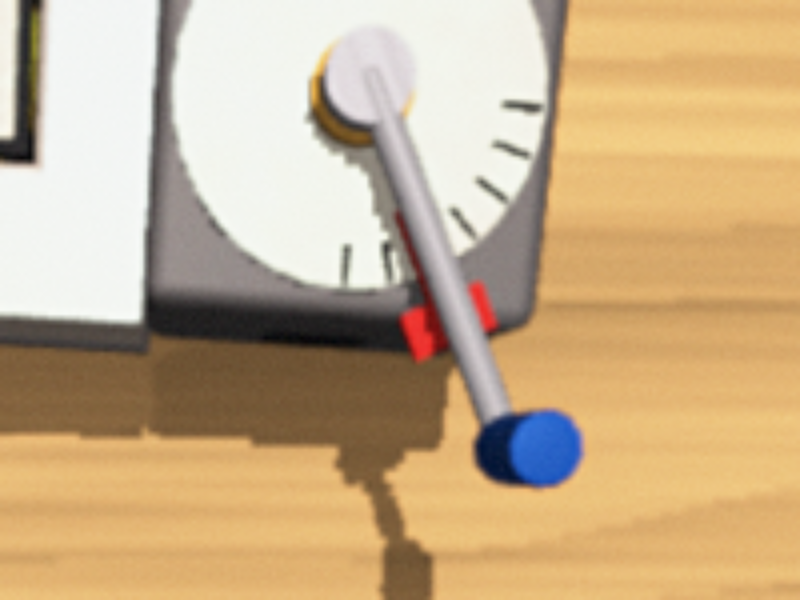

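The arm lies over the clip: both have slope 0.368 in the same camera pose. I'll do one last numeric check of the pods, then hand in.

```bash
python3 - <<'E'
from h import *
w=load('w4'); an=lambda v:np.degrees(np.arctan2(v[1],v[0]))%360-180-YAW
a1=onz(w,240+389/4,130/4,.134);a2=onz(w,240+492/4,410/4,.134);print('arm',an(a2-a1))
manip.move_to([.46,-.06,.36],[180,0,0]); r=pods(shot('wrist','fin'),.1)
for k,v in r.items(): print(k,v[0].round(4),v[2])
if len(r)==4: manip.dwell(.5); print(job.close_job(),status.get_clock())
E
```

```text
arm 26.890503334675024
yel [ 0.5867 -0.1451] [39. 39.]
gr [ 0.5913 -0.0613] [39.1 39.1]
or [0.5963 0.0219] [38.3 39.1]
bl [0.6012 0.1061] [39.  38.9]
the job is handed in; nothing more can be done
the job is handed in; nothing more can be done
```

The job is handed in, with no verdict returned: with the lever shut, all four pods were pressed flush into the four bays, so no covers were needed. The lever was then held open for 3.2 s and left at 26.9°, within about 0.2° of the red clip's measured 26.7°.

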